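# Twist-lock a light module into a lamp base

### The arm

A 6-joint arm with a two-finger parallel gripper is mounted at the origin on the work surface. World frame = base frame: x ahead of the robot, y to its left, z up, the work surface at z = 0. Lengths are in mm, angles in rad, forces in N, time in s.
With the tool pointing down it reaches from about 275 to 825 mm from the base axis. Payload 4.9 kg.
Tool frame: the origin (TCP) lies midway between the tips of the shut fingers; the grasp point (between the pads) lies 19 mm behind it; z points along the fingers, y is the line along which they close (so a half turn about z gives the same grasp; the last joint's range is limited). The gripper opens to 85 mm and grips with 20 to 120 N. Pads are 22 mm wide; open, the fingers measure 114 mm over their backs; the gripper's body (76 mm by 85 mm) begins 54 mm behind the grasp point. The pads swing forward as they close: fully open they stand 13 mm farther back than shut.
Start: joints at [-1.457, 0.326, -0.193, 1.052, 0, 1.437], TCP at [134.911, -533.215, 231.281] pointing down, gripper open.
Joint ranges: [-2.65, 2.65], [-0.97, 1.79], [-1.3, 1.35], [-1.93, 2.1], [-1.47, 1.37], [-3.14, 3.14]. Speed limits (rad/s): [2.57, 2.57, 3.14, 3.14, 3.14, 3.14].

### API

Orientations are given as a 3x3 rotation matrix whose columns are the frame's x, y, z axes.
In Python, from bench import telemetry, vision, ctrl gives the robot as it stands. The module is installed in compiled form; this text tells all that it offers.
- The arm moves only by the shell command python3 -m jog 'ROWS'. ROWS is JSON, a list of rows, each a list of 7 numbers: the turn, a rotation vector about the tool's x, y, z in rad, then the shift along the tool's x, y, z in cm, then the closure, from 0 (fully open) to 1 (shut). In form: [[rx, ry, rz, tx, ty, tz, grip], ...]. A call has 1 to 5 rows; each row shifts and turns the commanded pose from where the row before left it, along the tool's axes as they then stand; what a row does not reach is not made up. A row lasts 1/8 s, in which the tool goes at most 62.5 mm and 10.7 degrees, less where a joint would pass 70% of its speed; a pose out of reach is approached as far as the arm can. A call with a gripper value outside its range is refused whole. The fingers move at their own pace and stop on an object; the grip force is fixed at half the most. Time passes only in rows, so rows that do not move let the fingers close. It gives the time, the measured TCP pose, the force, the opening and the grip force at its end, in the units of the state.
- telemetry.sense(): the state, without advancing time (a new reading comes with each control period).
- vision.snapshot(name): name is "side" or "top" or "wrist"; returns (picture, depth): 420x560x3 uint8, blue, green, red; 420x560 float32, mm along the optical axis (not along the pixel's ray), 0 where there is no reading.
- vision.camera_model(name): a dict with "fx", "fy", "cx", "cy" (pixels), "R" (3x3) and "t" (3): a world point X has camera coordinates R X + t; the wrist camera has in their place "T_tool_cam" (4x4, takes a point from camera to tool coordinates, whose origin is the TCP and whose axes are the flange's). Camera axes: x right, y down, z forward; pixel columns grow to the right and rows downward; lengths in mm; the calibration is good to about 2 mm. A picture is of the moment at which its call begins: read the wrist's pose just before it. camera_model takes no time and is no camera call.
- ctrl.close_job(): hands the job in; it is judged then, once.
The state is a dict: "time_s": time; "joint_pos": joint angles; "qvel": joint speeds; "joint_efforts": joint torques, N m; "ee_pos": TCP position; "orientation": TCP orientation; "ft_force": force on the tool from outside, world axes, zero at the start; "ft_torque": the same for the moment, N m; "opening": finger opening in mm; "grasp_force": force on a finger pad.
Only numpy, scipy, OpenCV 4.12 (cv2) and the standard library are available. Lean on these libraries where they do the work, as an engineer would, in place of code of your own. Each camera call takes 0.05 s, during which the arm holds its last target. There are 200 camera calls.

### The job

Take the round light module out of the wooden tray by its grip fin, set its tongue into the slot of the brass lamp base so that it drops fully home, and then turn it clockwise (seen from above) as far as it goes, where the fin lines up with the two steel ribs on the base. Let go and leave it sitting flat; do not disturb the square module.

Things in the scene. Friction and masses are not known exactly. Their poses are not given: they have to be found in the camera images.
- round_module: White plastic module with a ROUND disc, 68 mm across, 14 thick, about 120 g. Origin: centre of the disc's underside, z up. Grip fin on top: 44 mm along x, 14 along y, from 14 to 53 mm above the origin. Tongue below, parallel to the fin: 36 mm along x, 12 along y, 16 deep; fits either way round. Starts with the disc on a well's rim of a fixed plywood tray (110 x 220 x 22 mm high).
- square_module: The other module, in the tray's other well 110 mm away: also white and with the same fin, but its head is SQUARE, 62 x 62 x 14 mm, and its 24 mm square tongue does not fit the lamp. Origin: centre of the head's underside. Leave it alone.
- slot (a point): Centre of the slot's mouth, 44 mm above the table, in the white 60 mm square plate in the fixed brass lamp base (132 mm across; collar round the plate 100 mm across, 40 high). x along the slot, z up, turns with the plate. Slot 41 x 17 mm, 22 deep, with a 3 mm lead-in: the tongue has about 8 degrees of play each way. When home, the disc lies on the plate, its origin at this point.
- rotor (a joint): Turn of the slotted plate in rad, growing clockwise from above: starts at 0 to 0.25, hard stop at 1.1, where the slot points along the two steel ribs just outside the collar (41 mm above the table). Light friction (0.06 N m); stays where it is left.
Not all that is in view belongs to the job. What is shaped like the round_module but green is not meant.

How it is judged:
By the outcome, as a careful person would: the job done as asked, in the order asked, and still so for the second after the job is handed in, with the robot touching nothing.
It also fails if it takes over 45 s, if anything falls off the work surface, if the arm or the gripper's body presses on something with over 40 N, if the wrist force passes 120 N, or if a joint passes its speed limit or range.

## Working session

There is one attempt and no reset: what is moved stays moved. The work goes in short steps, Python scripts to look and compute and a shell command to move; the robot and the scene stay as the last step left them, time stands still between calls to the robot, and variables do not carry over. Pictures are saved under pics/ and viewed, at most 10 in all, crops included, and the job is handed in when it is done.

```bash
mkdir -p pics; cat > h.py <<'E'
import numpy as np, cv2
from bench import telemetry, vision, ctrl
def cam(name):
    m=vision.camera_model(name)
    K=np.array([[m['fx'],0,m['cx']],[0,m['fy'],m['cy']],[0,0,1.]])
    if 'R' in m: R=np.array(m['R']);t=np.array(m['t'])
    else:
        s=telemetry.sense();T=np.eye(4);T[:3,:3]=s['orientation'];T[:3,3]=s['ee_pos']
        W=np.linalg.inv(T@np.array(m['T_tool_cam']));R=W[:3,:3];t=W[:3,3]
    return K,R,t
def snap(name):
    c=cam(name);p,d=vision.snapshot(name);return c,p,d
def ray(c,uv,z):
    K,R,t=c;uv=np.atleast_2d(np.array(uv,float))
    d=(np.linalg.inv(K)@np.c_[uv,np.ones(len(uv))].T).T@R
    o=-R.T@t
    return o+d*((z-o[2])/d[:,2])[:,None]
def cloud(c,d):
    K,R,t=c;v,u=np.mgrid[:d.shape[0],:d.shape[1]]
    P=np.stack([(u-K[0,2])/K[0,0]*d,(v-K[1,2])/K[1,1]*d,d],-1)
    X=(P-t)@R;X[d<=0]=np.nan;return X
E
python3 - <<'E'
from h import *
out=[]
for n in('top','side'):
    c,p,d=snap(n);cv2.imwrite(f'pics/{n}0.png',p);np.savez(f'{n}0.npz',p=p,d=d,K=c[0],R=c[1],t=c[2])
    print(n,-c[1].T@c[2],c[0][0,0],(d>0).mean())
s=telemetry.sense();print(s['time_s'],s['orientation'],s['opening'])
print(vision.camera_model('wrist'))
E
```

```text
top [383.22121418  35.15213883 768.55382224] 431.9653749078264 0.9961054421768708
side [440.12169716 608.70797835 412.49278589] 383.39691779668414 0.9958673469387755
0.1 [[ 9.69462334e-01  2.45240192e-01 -1.74537285e-04]
 [ 2.45240166e-01 -9.69461137e-01  1.53808739e-03]
 [ 2.07993732e-04 -1.53392134e-03 -9.99998802e-01]] 85.61510852018337
{'fx': 367.1540030224172, 'fy': 367.1540030224172, 'cx': 275.2800363478766, 'cy': 209.21920147356698, 'T_tool_cam': array([[ 8.35269849e-04, -9.56195868e-01, -2.92726432e-01,
         7.28498797e+01],
       [ 9.99998941e-01,  4.49711270e-04,  1.38442198e-03,
         1.03269904e+00],
       [-1.19213620e-03, -2.92727278e-01,  9.56195231e-01,
        -1.42518300e+02],
       [ 0.00000000e+00,  0.00000000e+00,  0.00000000e+00,
         1.00000000e+00]])}
```

View pics/top0.png

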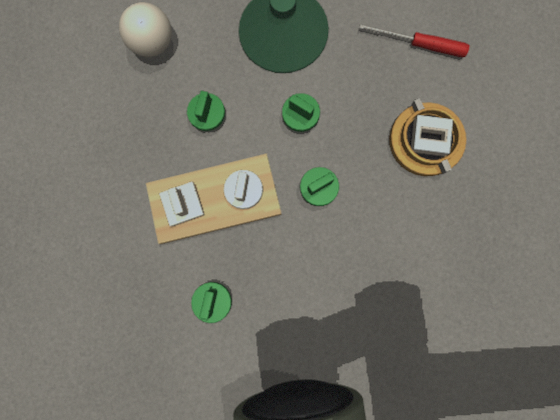

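View pics/side0.png

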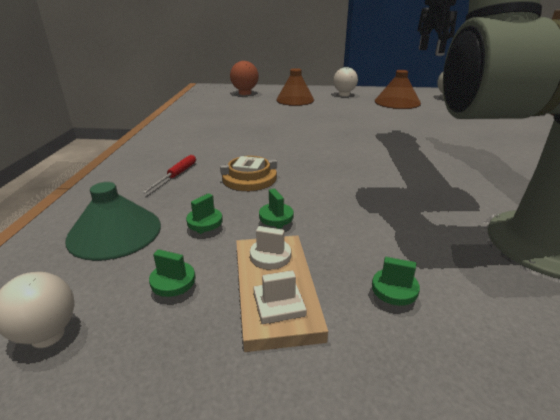

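The top view shows the tray with a white round disc at (243,189) and a white square head at (181,204). Green round decoys are at (206,111), (301,112), (320,186) and (211,302). The lamp base is at (430,138), with its ribs at (418,105) and (446,168). The target is the white ROUND one at (243,189). I'll measure it and confirm it in a crop.

```bash
cat > m.py <<'E'
from h import *
def rect(P):
    r=cv2.minAreaRect(P[:,:2].astype(np.float32));b=cv2.boxPoints(r);e=b[1]-b[0],b[2]-b[1]
    l=max(e,key=np.linalg.norm);return np.round(r[0],1),np.round(r[1],1),round(float(np.degrees(np.arctan2(l[1],l[0]))%180),1)
E
python3 - <<'E'
from m import *
for n,roi,lb in (('top',(225,170,262,212),(385,95,475,180)),('side',(245,222,296,268),(215,150,285,190))):
    f=np.load(f'{n}0.npz');c=f['K'],f['R'],f['t'];X=cloud(c,f['d']);p=f['p'].astype(int)
    x0,y0,x1,y1=roi;A=X[y0:y1,x0:x1].reshape(-1,3);C=p[y0:y1,x0:x1].reshape(-1,3)
    fin=A[(A[:,2]>66)];print(n,'fin',len(fin),np.median(fin[:,2]),rect(fin))
    w=(C.min(1)>110)&(A[:,2]>28)&(A[:,2]<42)
    print(' disc',cv2.minEnclosingCircle(A[w][:,:2].astype(np.float32)),np.median(A[w][:,2]))
    x0,y0,x1,y1=lb;A=X[y0:y1,x0:x1].reshape(-1,3);C=p[y0:y1,x0:x1].reshape(-1,3);sat=C.max(1)-C.min(1)
    w=(C.min(1)>120)&(sat<35)&(A[:,2]>38);print(' plate',w.sum(),np.median(A[w][:,2]),rect(A[w]))
    b=(sat>60)&(A[:,2]>3);print(' base',cv2.minEnclosingCircle(A[b][:,:2].astype(np.float32)))
f=np.load('top0.npz');p=f['p']
a=cv2.resize(p[90:185,380:480],None,fx=5.5,fy=5.5,interpolation=3)[:520];b=cv2.resize(p[150:250,140:290],None,fx=3,fy=3,interpolation=3)
im=np.zeros((520,800,3),np.uint8);a=cv2.resize(a,(400,380));b=cv2.resize(b,(400,267));im[:380,:400]=a;im[:267,400:]=b;cv2.imwrite('pics/crop1.png',im)
E
```

```text
top fin 243 74.99750743309691 (array([502. , 112.2]), array([14.2, 43.8]), 169.8)
 disc ((501.96575927734375, 112.21192932128906), 33.788631439208984) 36.191105848474706
 plate 1103 43.82547589592131 (array([ 591.7, -215.5]), array([ 64.4, 124.8]), 175.4)
 base ((590.4049682617188, -214.9730987548828), 65.57233428955078)
side fin 268 74.55498036139154 (array([500.6, 110.5]), array([15.4, 43.1]), 167.6)
 disc ((500.4135437011719, 111.24626922607422), 33.77283477783203) 36.76101055528045
 plate 253 44.59280516999099 (array([ 589.2, -216.5]), array([ 63.2, 114.9]), 172.5)
 base ((587.016845703125, -207.7686767578125), 62.62206268310547)
```

View pics/crop1.png

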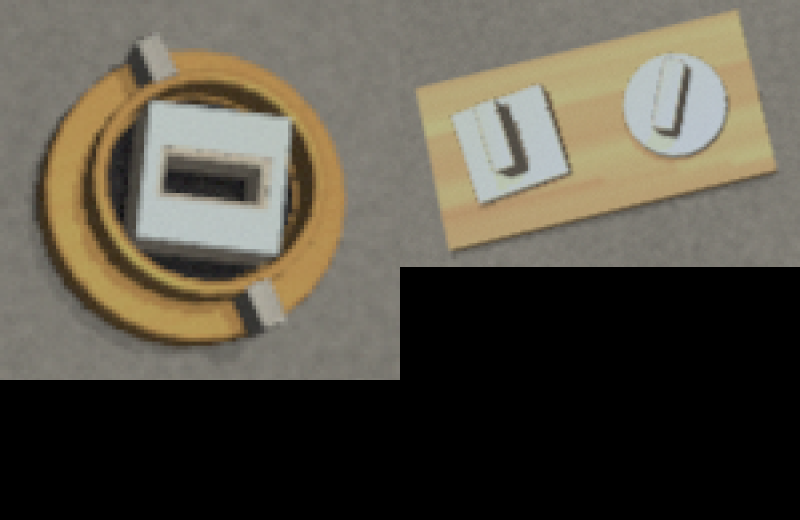

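The crop confirms it: the right-hand well holds the white round disc with its fin, centred near (675,105) in the crop, and the left well holds the square one. The lamp slot is almost horizontal at (210,180), and the ribs are at (152,58) and (262,305). I'll move over the module at height and refine the slot and rib angles in the same step.

```bash
python3 -m jog '[[0,0,0,3.67,-3.83,0,0],[0,0,0,3.67,-3.83,0,0],[0,0,0,3.67,-3.83,0,0],[0,0,0,3.67,-3.83,0,0],[0,0,0,3.67,-3.83,0,0]]' >/dev/null
python3 -m jog '[[0,0,0,3.67,-3.83,0,0],[0,0,0,3.67,-3.83,0,0],[0,0,0,3.67,-3.83,0,0],[0,0,0,3.67,-3.83,0,0],[0,0,0,3.67,-3.83,0,0]]' >/dev/null
python3 -m jog '[[0,0,0,3.67,-3.83,0,0],[0,0,0,3.67,-3.83,0,0],[0,0,0,3.67,-3.83,0,0],[0,0,0,3.67,-3.83,0,0]]'
python3 -m jog '[[0,0,-0.17,0,0,0,0],[0,0,-0.17,0,0,0,0],[0,0,-0.17,0,0,0,0],[0,0,-0.17,0,0,0,0],[0,0,-0.17,0,0,0,0]]' >/dev/null
python3 -m jog '[[0,0,-0.17,0,0,0,0],[0,0,-0.17,0,0,0,0],[0,0,-0.17,0,0,0,0],[0,0,-0.17,0,0,0,0],[0,0,-0.17,0,0,0,0]]' >/dev/null
python3 -m jog '[[0,0,-0.17,0,0,0,0],[0,0,-0.17,0,0,0,0],[0,0,-0.17,0,0,0,0],[0,0,-0.17,0,0,0,0],[0,0,-0.17,0,0,0,0]]' >/dev/null
python3 -m jog '[[0,0,-0.17,0,0,0,0],[0,0,0,0,0,0,0]]'
python3 - <<'E'
from m import *
f=np.load('top0.npz');c=f['K'],f['R'],f['t'];X=cloud(c,f['d']);p=f['p'].astype(int)
A=X[95:180,385:475].reshape(-1,3);C=p[95:180,385:475].reshape(-1,3);sat=C.max(1)-C.min(1)
r=np.linalg.norm(A[:,:2]-[590.8,-215.3],axis=1)
w=(C.min(1)>120)&(sat<40)&(A[:,2]>42)&(r<45);print('plate',rect(A[w]))
w=(C.min(1)>100)&(sat<40)&(A[:,2]>37)&(r>50);B=A[w]
lo=B[B[:,0]<590.8].mean(0);hi=B[B[:,0]>590.8].mean(0);d=hi-lo;print('ribs',lo,hi,(lo+hi)/2,np.degrees(np.arctan2(d[1],d[0])))
h=(r<30)&(A[:,2]<41);print('slot',h.sum(),rect(A[h]))
E
python3 - <<'E'
from m import *
print(telemetry.sense()['joint_pos'])
c,p,d=snap('wrist');cv2.imwrite('pics/w1.png',p);X=cloud(c,d)
k=(X[...,2]>66)&(X[...,2]<85)&(np.hypot(X[...,0]-501,X[...,1]-112)<40);print(k.sum(),rect(X[k]))
E
```

```text
time_s: 1.85
ee_pos: [501.9, 114.4, 231.0]
orientation: [[0.969, 0.246, -0.0], [0.246, -0.969, -0.0], [-0.001, 0.0, -1.0]]
ft_force: [1.1, -0.8, 1.1]
opening: 85.7
grasp_force: 0.0
time_s: 3.98
ee_pos: [501.2, 112.6, 230.9]
orientation: [[-0.985, 0.175, -0.001], [0.175, 0.985, -0.0], [0.001, -0.0, -1.0]]
ft_force: [0.1, -0.3, 0.4]
opening: 85.3
grasp_force: 0.0
plate (array([ 590.8, -214.7]), array([60.7, 61. ]), 171.9)
ribs [ 535.45090401 -234.99976176   41.26964494] [ 646.02783826 -194.02659929   41.04390145] [ 590.73937114 -214.51318052   41.1567732 ] 20.33167631318021
slot 257 (array([ 588. , -215.6]), array([49. , 45.6]), 25.9)
[ 7.72164654e-02  2.60095725e-01 -2.85582702e-01  1.02594178e+00
 -5.50806680e-06  2.53012626e-01]
827 (array([500.8, 109.1]), array([12.9, 43.8]), 169.8)
```

View pics/w1.png

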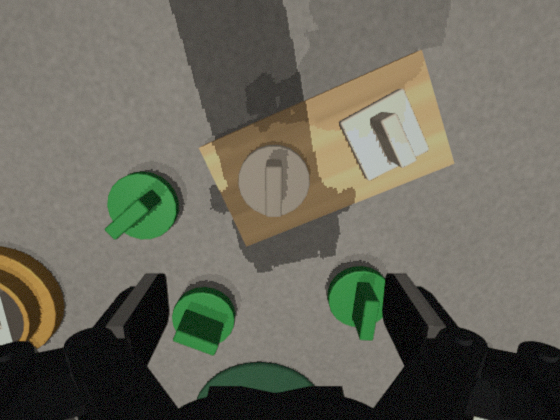

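The wrist view shows the round module in shadow at (273,180) between the fingers, with its fin at (274,188) vertical in the picture, so the yaw matches. The square module at (385,135) is clear. Descend and grip.

```bash
python3 -m jog '[[0,0,0,0,-0.18,4.5,0],[0,0,0,0,0,4.5,0],[0,0,0,0,0,4,0],[0,0,0,0,0,2,0],[0,0,0,0,0,0,0]]' 
python3 -m jog '[[0,0,0,0,0,2,0],[0,0,0,0,0,1.3,0],[0,0,0,0,0,0.8,0],[0,0,0,0,0,0,0]]'
python3 -m jog '[[0,0,0,0,0,0,0.5],[0,0,0,0,0,0,0.7],[0,0,0,0,0,0,1],[0,0,0,0,0,0,1],[0,0,0,0,0,0,1]]'
python3 -m jog '[[0,0,0,0,0,0,1],[0,0,0,0,0,0,1],[0,0,0,0,0,0,1]]'
```

```text
time_s: 4.65
ee_pos: [499.6, 110.7, 79.7]
orientation: [[-0.985, 0.175, -0.004], [0.175, 0.985, -0.0], [0.004, -0.001, -1.0]]
ft_force: [-0.4, -0.1, -0.0]
opening: 85.5
grasp_force: 0.0
time_s: 5.15
ee_pos: [501.0, 110.8, 40.2]
orientation: [[-0.985, 0.173, -0.001], [0.173, 0.985, -0.0], [0.001, -0.0, -1.0]]
ft_force: [-0.2, -0.1, 0.3]
opening: 85.5
grasp_force: 0.0
time_s: 5.78
ee_pos: [501.5, 110.9, 40.6]
orientation: [[-0.985, 0.173, 0.001], [0.173, 0.985, 0.0], [-0.001, 0.0, -1.0]]
ft_force: [-1.1, 0.4, 2.6]
opening: 13.3
grasp_force: 59.0
time_s: 6.15
ee_pos: [501.5, 110.9, 40.6]
orientation: [[-0.985, 0.173, 0.001], [0.173, 0.985, 0.0], [-0.001, 0.0, -1.0]]
ft_force: [-0.3, -0.8, 5.2]
opening: 13.2
grasp_force: 59.2
```

```bash
python3 -m jog '[[0,0,0,0,0,-1.5,1],[0,0,0,0,0,-2.5,1],[0,0,0,0,0,-4,1],[0,0,0,0,0,-4,1],[0,0,0,0,0,0,1]]' 
python3 -m jog '[[0,0,0,-1.8,-3.81,0,1],[0,0,0,-1.8,-3.81,0,1],[0,0,0,-1.8,-3.81,0,1],[0,0,0,-1.8,-3.81,0,1],[0,0,0,-1.8,-3.81,0,1]]'>/dev/null
python3 -m jog '[[0,0,0,-1.8,-3.81,0,1],[0,0,0,-1.8,-3.81,0,1],[0,0,0,-1.8,-3.81,0,1],[0,0,0,0,0,0,1]]'
python3 -m jog '[[0,0,0.154,0,0,0,1],[0,0,0.154,0,0,0,1],[0,0,0.154,0,0,0,1],[0,0,0.154,0,0,0,1],[0,0,0.154,0,0,0,1]]'>/dev/null
python3 -m jog '[[0,0,0.154,0,0,0,1],[0,0,0.154,0,0,0,1],[0,0,0.154,0,0,0,1],[0,0,0.154,0,0,0,1],[0,0,0.154,0,0,0,1]]'>/dev/null
python3 -m jog '[[0,0,0,0,0,0,1],[0,0,0,0,0,0,1]]'
python3 - <<'E'
from m import *
ims=[]
s=telemetry.sense();e=s['ee_pos'];print(e,np.degrees(np.arctan2(s['orientation'][1][0],s['orientation'][0][0])))
for n in('side','wrist'):
    c,p,d=snap(n);X=cloud(c,d);np.savez(f'{n}2.npz',p=p,d=d,K=c[0],R=c[1],t=c[2])
    C=p.astype(int);w=(C.min(-1)>60)&(C.max(-1)-C.min(-1)<40)&(X[...,2]>e[2]-12)&(X[...,2]<e[2]+2)&(np.hypot(X[...,0]-e[0],X[...,1]-e[1])<45)
    B=X[w];print(n,w.sum(),cv2.minEnclosingCircle(B[:,:2].astype(np.float32)),np.percentile(B[:,2],[5,50,95]) if len(B) else 0)
    ims.append(p)
cv2.imwrite('pics/c2.png',np.hstack([cv2.resize(ims[0][60:270,150:350],(400,420)),cv2.resize(ims[1],(400,300),interpolation=3)[[min(i,299) for i in range(420)]]]))
E
```

```text
time_s: 6.78
ee_pos: [503.4, 111.1, 163.8]
orientation: [[-0.985, 0.173, 0.006], [0.173, 0.985, 0.001], [-0.006, 0.002, -1.0]]
ft_force: [0.7, -0.4, -0.9]
opening: 13.3
grasp_force: 58.7
time_s: 7.9
ee_pos: [590.0, -216.9, 158.9]
orientation: [[-0.984, 0.177, -0.001], [0.177, 0.984, 0.0], [0.001, -0.0, -1.0]]
ft_force: [-0.2, 0.5, -1.3]
opening: 13.3
grasp_force: 58.7
time_s: 9.4
ee_pos: [589.8, -213.6, 159.8]
orientation: [[0.14, 0.99, -0.001], [0.99, -0.14, 0.001], [0.0, -0.001, -1.0]]
ft_force: [-0.1, -0.4, -1.3]
opening: 13.4
grasp_force: 58.8
[ 589.84560094 -213.56120068  159.84102495] 81.95818865172745
side 271 ((587.3561401367188, -213.21319580078125), 34.29473114013672) [149.24647887 155.75786899 158.89659938]
wrist 8138 ((588.6343994140625, -216.07391357421875), 33.83442306518555) [153.19752711 155.31077533 156.42629263]
```

View pics/c2.png

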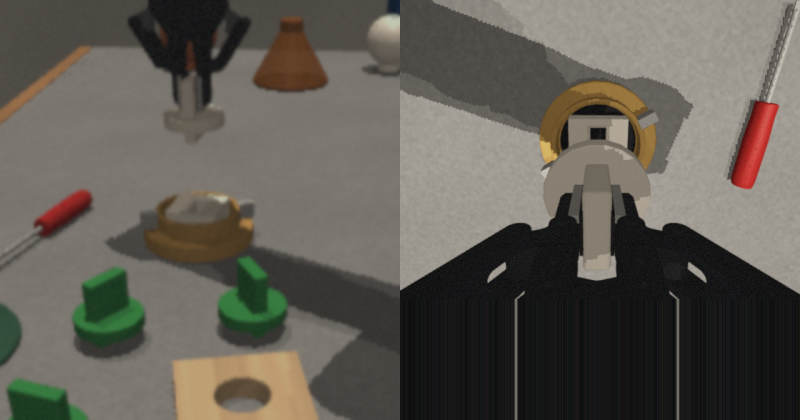

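The held module hangs straight under the fingers (side crop, disc at (193,120)). The wrist picture shows its disc over the lamp, with the slot just behind it at (597,133). A relative check in the wrist view will cancel the calibration bias.

```bash
python3 - <<'E'
from m import *
from scipy.optimize import least_squares
for n in('wrist','side'):
    f=np.load(n+'2.npz');c=f['K'],f['R'],f['t'];X=cloud(c,f['d']);C=f['p'].astype(int)
    r=np.hypot(X[...,0]-590.8,X[...,1]+214.6)
    if n=='side':
        f0=np.load('side0.npz');X=cloud((f0['K'],f0['R'],f0['t']),f0['d']);C=f0['p'].astype(int);r=np.hypot(X[...,0]-590.8,X[...,1]+214.6)
    top=X[(X[...,2]>36)&(X[...,2]<43)&(r>42)&(r<53)&(C[...,2]-C[...,0]>40)][:,:2]
    # collar ring: 100 mm outside; fit its outer edge per angle
    q=least_squares(lambda v:np.hypot(top[:,0]-v[0],top[:,1]-v[1])-v[2],[590,-214,48],loss='soft_l1').x
    print(n,'collar',len(top),q)
    pl=X[(X[...,2]>42)&(X[...,2]<47)&(r<45)&(C.max(-1)-C.min(-1)<40)&(C.min(-1)>60)];print(' plate',rect(pl),np.median(pl[:,2]))
E
```

```text
wrist collar 1729 [ 589.66346413 -216.91681766   46.41660925]
 plate (array([ 591.9, -202.8]), array([29.6, 60.1]), 170.6) 43.96990988532456
side collar 185 [ 588.56100529 -214.74279811   46.79988234]
 plate (array([ 588.4, -216.6]), array([63.4, 60.7]), 80.1) 44.65148447404788
```

```bash
python3 -m jog '[[0,0,0,-0.06,0.11,3,1],[0,0,0,0,0,2.5,1],[0,0,0,0,0,1.5,1],[0,0,0,0,0,0.6,1],[0,0,0,0,0,0,1]]' 
python3 -m jog '[[0,0,0,0,0,0.3,1],[0,0,0,0,0,0.3,1],[0,0,0,0,0,0.2,1],[0,0,0,0,0,0,1]]'
```

```text
time_s: 10.12
ee_pos: [591.4, -215.1, 84.4]
orientation: [[0.142, 0.99, 0.0], [0.99, -0.142, -0.0], [-0.0, 0.0, -1.0]]
ft_force: [-0.2, -0.8, -0.4]
opening: 13.4
grasp_force: 58.8
time_s: 10.62
ee_pos: [591.2, -215.0, 76.2]
orientation: [[0.143, 0.99, -0.0], [0.99, -0.143, 0.0], [0.0, -0.0, -1.0]]
ft_force: [-0.2, -0.3, -0.4]
opening: 13.1
grasp_force: 58.8
```

```bash
python3 -m jog '[[0,0,0,0,0,0.2,1],[0,0,0,0,0,0.2,1],[0,0,0,0,0,0.2,1],[0,0,0,0,0,0,1]]' 
python3 - <<'E'
from bench import telemetry
s=telemetry.sense();print(s['ft_force'],s['ft_torque'],s['ee_pos'])
E
```

```text
time_s: 11.12
ee_pos: [591.1, -214.9, 70.0]
orientation: [[0.143, 0.99, -0.0], [0.99, -0.143, 0.0], [0.0, -0.0, -1.0]]
ft_force: [0.4, 0.1, -1.5]
opening: 13.2
grasp_force: 58.8
[ 0.37467683  0.08026789 -1.49239609] [-0.01672607 -0.02132621  0.06268674] [ 591.13840358 -214.92754581   70.00913472]
```

No contact force, and the tongue is about 8 mm into the slot. Continue down.

```bash
python3 -m jog '[[0,0,0,0,0,0.2,1],[0,0,0,0,0,0.2,1],[0,0,0,0,0,0.15,1],[0,0,0,0,0,0,1]]' 
python3 -m jog '[[0,0,0,0,0,0.1,1],[0,0,0,0,0,0.1,1],[0,0,0,0,0,0,1]]'
```

```text
time_s: 11.62
ee_pos: [591.2, -214.9, 64.6]
orientation: [[0.143, 0.99, -0.0], [0.99, -0.143, 0.0], [0.0, -0.0, -1.0]]
ft_force: [-0.2, 0.2, -0.9]
opening: 13.7
grasp_force: 58.8
time_s: 12.0
ee_pos: [591.3, -215.0, 62.7]
orientation: [[0.143, 0.99, -0.0], [0.99, -0.143, 0.0], [0.0, -0.0, -1.0]]
ft_force: [-0.3, 0.5, -1.5]
opening: 13.4
grasp_force: 58.8
```

```bash
python3 -m jog '[[0,0,0,0,0,0.04,1],[0,0,0,0,0,0,1]]' 
python3 -m jog '[[0,0,0,0,0,0.04,1],[0,0,0,0,0,0,1]]'
```

```text
time_s: 12.25
ee_pos: [591.4, -215.0, 62.6]
orientation: [[0.143, 0.99, 0.0], [0.99, -0.143, -0.0], [-0.0, 0.0, -1.0]]
ft_force: [-0.1, 1.0, 1.5]
opening: 13.5
grasp_force: 59.2
time_s: 12.5
ee_pos: [591.4, -215.0, 62.6]
orientation: [[0.143, 0.99, 0.0], [0.99, -0.143, -0.0], [-0.0, 0.0, -1.0]]
ft_force: [-3.1, 1.0, 5.0]
opening: 13.5
grasp_force: 59.8
```

The module is home: z stalled at 62.6 with the force rising. Turn clockwise, which is +rz in the tool frame.

```bash
python3 -m jog '[[0,0,0.1,0,0,0,1],[0,0,0.1,0,0,0,1],[0,0,0.1,0,0,0,1],[0,0,0.1,0,0,0,1],[0,0,0,0,0,0,1]]' 
python3 -c "
from bench import telemetry as t;s=t.sense();print(s['ft_torque'],s['joint_pos'][5])"
python3 -m jog '[[0,0,0.1,0,0,0,1],[0,0,0.1,0,0,0,1],[0,0,0.1,0,0,0,1],[0,0,0.1,0,0,0,1],[0,0,0.1,0,0,0,1]]' 
python3 -c "
from bench import telemetry as t;s=t.sense();print(s['ft_torque'],s['joint_pos'][5])"
```

```text
time_s: 13.12
ee_pos: [591.9, -215.4, 62.6]
orientation: [[0.516, 0.857, 0.001], [0.857, -0.516, -0.001], [0.0, 0.002, -1.0]]
ft_force: [0.0, 0.1, 4.8]
opening: 12.9
grasp_force: 59.6
[ 0.00162185  0.10390428 -0.06961656] 1.6467679507336346
time_s: 13.75
ee_pos: [592.1, -215.6, 62.6]
orientation: [[0.865, 0.503, 0.002], [0.503, -0.865, -0.001], [0.001, 0.002, -1.0]]
ft_force: [-0.3, -0.7, 4.4]
opening: 13.3
grasp_force: 59.5
[-0.13691516  0.09208183  0.05412917] 2.148980541574804
```

```bash
cat > y.py <<'E'
from bench import telemetry as t
import math
s=t.sense();R=s['orientation'];print('yaw',math.degrees(math.atan2(R[1][0],R[0][0])),'tz',s['ft_torque'],'F',s['ft_force'],s['joint_pos'][5])
E
python3 -m jog '[[0,0,0.09,0,0,0,1],[0,0,0.08,0,0,0,1],[0,0,0,0,0,0,1]]'>/dev/null; python3 y.py
python3 -m jog '[[0,0,0.04,0,0,0,1],[0,0,0,0,0,0,1]]' >/dev/null; python3 y.py
python3 -m jog '[[0,0,0.03,0,0,0,1],[0,0,0,0,0,0,1]]' >/dev/null; python3 y.py
```

```text
yaw 20.616517771976746 tz [-0.1459065  -0.0927466  -0.05720636] F [ 1.45694057 -0.89547131  4.78681613] 2.3156370956170282
yaw 18.32915825760368 tz [-0.31030075 -0.10797856 -0.06112778] F [ 0.33936072 -1.38889121  5.76092577] 2.355579587004163
yaw 16.60676564862925 tz [-0.2717901  -0.12378405 -0.06205758] F [ 2.00919679 -0.16329275  5.28073268] 2.385584597958757
```

```bash
for i in 1 ; do :; done
python3 -m jog '[[0,0,0.03,0,0,0,1],[0,0,0,0,0,0,1]]' >/dev/null; python3 y.py
python3 -m jog '[[0,0,0.03,0,0,0,1],[0,0,0,0,0,0,1]]' >/dev/null; python3 y.py
python3 -m jog '[[0,0,0.03,0,0,0,1],[0,0,0,0,0,0,1]]' >/dev/null; python3 y.py
```

```text
yaw 14.888716763837946 tz [-0.32480418 -0.1347274  -0.07124229] F [ 1.63503421 -1.80370211  5.57431003] 2.4156039128077236
yaw 13.16609675246776 tz [-0.32329487 -0.19015512 -0.10089936] F [ 1.17649239 -2.90739973  4.59953736] 2.445639068534979
yaw 11.463779185228464 tz [-0.46140892 -0.15692234  0.06737243] F [ 0.8774283  -1.61714775  4.09484924] 2.4752983133427664
```

```bash
python3 -m jog '[[0,0,0.03,0,0,0,1],[0,0,0,0,0,0,1]]' >/dev/null; python3 y.py
python3 -m jog '[[0,0,0.03,0,0,0,1],[0,0,0,0,0,0,1]]' >/dev/null; python3 y.py
python3 - <<'E'
from m import *
ims=[]
for n in('top','wrist'):
    c,p,d=snap(n);ims.append(p)
cv2.imwrite('pics/c3.png',np.hstack([cv2.resize(ims[0][80:200,370:490],(400,400),interpolation=3),cv2.resize(ims[1][60:360,130:430],(400,400))]))
E
```

```text
yaw 9.82735879091683 tz [-0.51180093 -0.13397649  0.60819338] F [ 0.58622889 -2.62882903  4.00841974] 2.5039452428116498
yaw 8.206472004923544 tz [-0.54857829 -0.12532148  1.23386965] F [ 0.72404178 -2.84509507  5.48324456] 2.5323328671949836
```

View pics/c3.png

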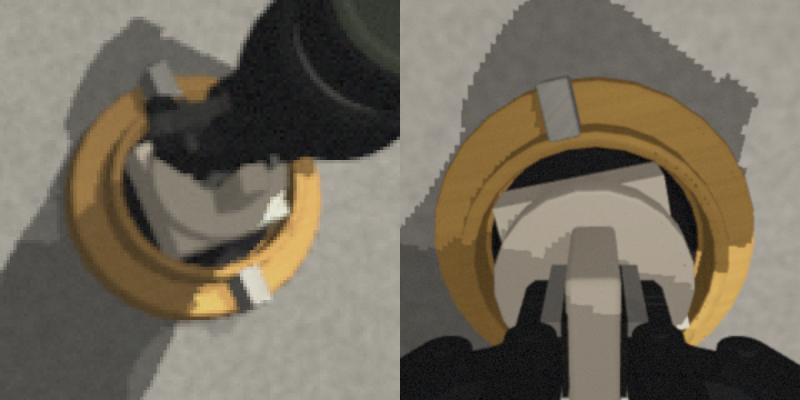

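The torque rises to 1.2 N m, so the plate is at its hard stop. The wrist crop shows the plate edges parallel to the rib at (558,108), and the fin about 10° past it because of the slot's play. I'll ease the pressure and turn the fin back within that play to line up with the ribs, leaving the plate at the stop, and then release.

```bash
python3 -m jog '[[0,0,0,0,0,-0.05,1],[0,0,-0.045,0,0,0,1],[0,0,-0.045,0,0,0,1],[0,0,-0.04,0,0,0,1],[0,0,0,0,0,0,1]]' ; python3 y.py
python3 -m jog '[[0,0,-0.03,0,0,0,1],[0,0,-0.02,0,0,0,1],[0,0,0,0,0,0,1]]' ; python3 y.py
```

```text
time_s: 16.6
ee_pos: [591.6, -215.0, 62.6]
orientation: [[0.964, 0.264, 0.001], [0.264, -0.964, 0.0], [0.001, -0.0, -1.0]]
ft_force: [1.5, -0.8, 4.2]
opening: 13.4
grasp_force: 59.5
yaw 15.333858041007428 tz [-0.25432114 -0.33707355  0.07179654] F [ 1.52028584 -0.7975729   4.15653441] 2.408002288987291
time_s: 16.98
ee_pos: [591.3, -214.8, 62.6]
orientation: [[0.95, 0.313, -0.0], [0.313, -0.95, 0.0], [0.0, -0.0, -1.0]]
ft_force: [0.2, -1.0, 5.0]
opening: 13.3
grasp_force: 59.7
yaw 18.255933076824057 tz [-0.08831393 -0.15675892  0.07760427] F [ 0.16771271 -1.04301288  4.97503562] 2.357101493839109
```

```bash
python3 -m jog '[[0,0,0,0,0,0,0.6],[0,0,0,0,0,0,0.3],[0,0,0,0,0,0,0],[0,0,0,0,0,0,0],[0,0,0,0,0,0,0]]'
python3 -m jog '[[0,0,0,0,0,-1.5,0],[0,0,0,0,0,-3,0],[0,0,0,0,0,-4,0],[0,0,0,0,0,-4,0],[0,0,0,0,0,0,0]]'
python3 - <<'E'
from m import *
ims=[]
for n in('top','wrist'):
    c,p,d=snap(n);X=cloud(c,d);ims.append(p);np.savez(f'{n}4.npz',p=p,d=d,K=c[0],R=c[1],t=c[2])
    C=p.astype(int);r=np.hypot(X[...,0]-591,X[...,1]+214.6);sat=C.max(-1)-C.min(-1);Z=X[...,2]
    k=(Z>88)&(Z<105)&(r<35);print(n,'fin',k.sum(),np.median(Z[k]) if k.any() else 0,rect(X[k]) if k.sum()>20 else 0)
    k=(Z>53)&(Z<63)&(r<45)&(sat<40);A=X[k]
    if len(A)>20: print(' disc',cv2.minEnclosingCircle(A[:,:2].astype(np.float32)),np.percentile(A[:,2],[2,50,98]), np.linalg.lstsq(np.c_[A[:,:2]-A[:,:2].mean(0),np.ones(len(A))],A[:,2],rcond=None)[0])
    k=(Z>41.5)&(Z<48)&(r<45)&(sat<40)&(C.min(-1)>40);print(' plate',k.sum(),rect(X[k]) if k.sum()>20 else 0)
    k=(Z>36)&(Z<43)&(r>54)&(r<70)&(sat<40)&(C.min(-1)>60);B=X[k];lo=B[B[:,0]<591].mean(0);hi=B[B[:,0]>591].mean(0);e=hi-lo;print(' ribs',np.degrees(np.arctan2(e[1],e[0])),lo,hi)
cv2.imwrite('pics/c4.png',np.hstack([cv2.resize(ims[0][80:200,370:490],(400,400),interpolation=3),cv2.resize(ims[1],(400,400))]))
E
```

```text
time_s: 17.6
ee_pos: [591.2, -215.0, 62.4]
orientation: [[0.95, 0.312, -0.0], [0.312, -0.95, 0.0], [-0.0, -0.0, -1.0]]
ft_force: [0.3, -0.2, 0.5]
opening: 85.0
grasp_force: 0.0
time_s: 18.23
ee_pos: [593.9, -216.2, 192.8]
orientation: [[0.95, 0.313, 0.008], [0.313, -0.95, -0.004], [0.006, 0.006, -1.0]]
ft_force: [0.2, -0.4, -0.8]
opening: 85.3
grasp_force: 0.0
top fin 279 96.73691462532204 (array([ 590.2, -213. ]), array([43.6, 15. ]), 18.5)
 disc ((590.2777099609375, -212.86410522460938), 34.07844543457031) [54.60110843 58.1461864  61.04823189] [ 1.10928176e-02 -9.55113856e-03  5.80937869e+01]
 plate 103 (array([ 587.6, -214.5]), array([60.9, 67.7]), 104.5)
 ribs 20.08098175738149 [ 532.98553465 -235.07532149   40.87877103] [ 647.79017788 -193.1059933    40.8038213 ]
wrist fin 1309 96.83026944015391 (array([ 589. , -216.9]), array([43.7, 13.8]), 18.4)
 disc ((588.853759765625, -217.1890869140625), 33.90898513793945) [56.28808123 58.02246033 59.46196619] [-4.52226908e-03 -2.21390143e-03  5.79923259e+01]
 plate 383 (array([ 590.8, -217.5]), array([63.4, 60.1]), 21.2)
 ribs 20.597791675220382 [ 534.03438136 -239.01701037   41.00610511] [ 647.63990907 -196.32049703   40.8453346 ]
```

View pics/c4.png

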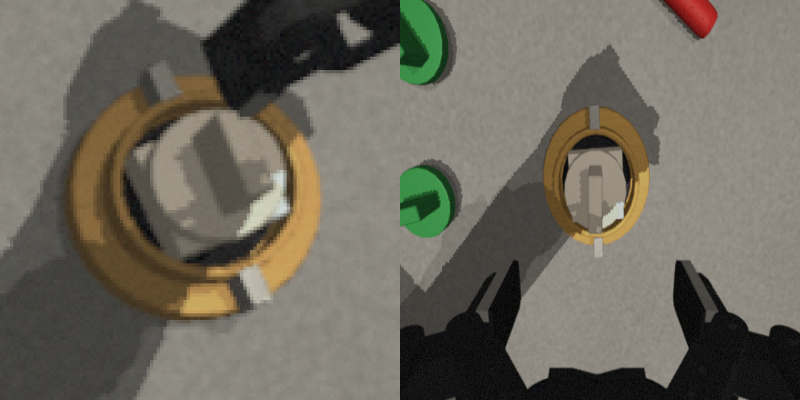

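The final views show the disc flat on the plate (top at 58 mm). The fin is at 18.5° against 20.3° for the ribs, the plate at about 21°, and the gripper is clear. Handing in.

```bash
python3 -c "
from bench import ctrl;print(ctrl.close_job())"
```

```text
the job is handed in; nothing more can be done
None
```

I handed the job in at about 18 s: the round module sits flat and fully home in the lamp base, turned clockwise to the hard stop, then eased about 10° back within the slot's play so the fin is within about 2° of the ribs, with the gripper clear and the square module untouched.

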